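# Turn the cell contact-up in its battery case and press the cover flush

### The job

In the open white battery case, roll the loose cell along the floor of the case, without lifting it, until its copper contact strip faces straight up and the cell lies still. Then set the black cover into the rim of the case and press it down until it sits level and flush all round, with the strip still facing up underneath. Leave the other things on the bench where they are.

Things in the scene. Friction and masses are not known exactly. Their poses are not given: they have to be found in the camera images.
- case: Open white battery case fixed on the blue mat (mat top z = 0.003). Outer 194 x 78 mm, 40 mm high. Origin: centre of its underside; x along its length, y across, z up. The inner bay is 172 mm (x) by 56 mm (y). Round it, inside the outer lip, runs a grey ledge 7 mm wide that the cover sits on; the lip (4 mm thick, inner outline 186 x 70 mm) stands 6 mm above the ledge.
- bay_floor (a point): Centre of the bay's floor, 4 mm above the case's underside; the cell rolls on it.
- seat (a point): Centre of the case at ledge height, 34 mm above its underside; the middle of the cover's underside comes here when home. Four orange catches stand 3.5 mm up from the ledge near its corners: a cover just laid on rests proud on them; each slides down and stays down when pushed (about 5 N for all four together).
- cell: Round cell, 24 mm diameter, 50 mm long, 70 g, lying across the bay, free to roll along the case's x; the soft floor stops it soon. Origin: its centre. Own z: the cylinder's axis. Own x: from the axis to the middle of the copper contact strip (7 mm wide) along its side; strip up = x up. Wrapper green on one side of the strip, white on the other, meeting at a seam on the far side.
- cover: Black cover plate 181 x 65 x 6 mm, 90 g, flat on the mat, with an orange grip bar across its middle: 12 mm thick (along x), 46 mm long (along y), from 6 to 24 mm above the origin. Origin: centre of its underside; x along its length, z up. It fits inside the case's lip with 2.5 mm to spare on each side, either way round; fully home its top is level with the rim.
- phone: Bystander: dark phone 150 x 72 x 8 mm lying flat. Origin: centre of its underside.
- tweezers: Bystander: steel tweezers about 130 mm long, 6 mm high, lying between the case and the cover, along x. Origin: middle, underside.
- screwdriver: Bystander: screwdriver with red handle, 160 mm long, lying. Origin: its middle, underside.
- flux: Bystander: amber bottle, 44 mm diameter, 100 mm tall. Origin: centre of its underside.
- jar: Bystander: jar, 60 mm diameter, 60 mm tall. Origin: centre of its underside.
- screws: Bystander: clear divided tray 80 x 60 x 22 mm. Origin: centre of its underside.
- spare: Bystander: plain grey cell standing upright, 24 mm diameter, 50 mm tall. Origin: centre of its underside.
- cleaner: Bystander: round brass tip cleaner, 72 mm diameter, 66 mm tall. Origin: centre of its underside.
Things that resemble listed ones, but are neither listed nor needed, are in the scene too. Of the things that look like the cell, the smaller one is meant.

How it is judged:
On the way:
1. the cell lies still on the floor of the bay, copper strip facing up within 15 degrees, the cover not yet on the case (angle between cell's own x axis and vertical below 0.26 rad and x of cell in the frame of case between -0.078 and 0.078 m and y of cell in the frame of case between -0.012 and 0.012 m and z of cell in the frame of case between 0.012 and 0.02 m and linear speed of cell below 0.02 m/s and horizontal distance between cover and case above 0.08 m), for 0.3 s.
At the end, for the whole second after the job is handed in: The cell lies still on the floor of the bay with its copper strip facing up within 15 degrees; the cover lies in the rim of the case, pressed home: centred within 6 mm, its underside no more than 1.2 mm above the ledge at the middle and level within 0.012 rad, at rest (angle between cell's own x axis and vertical below 0.26 rad and x of cell in the frame of case between -0.078 and 0.078 m and y of cell in the frame of case between -0.012 and 0.012 m and z of cell in the frame of case between 0.012 and 0.02 m and z of cover in the frame of case between 0.0325 and 0.0352 m and x of cover in the frame of case between -0.006 and 0.006 m and y of cover in the frame of case between -0.006 and 0.006 m and angle between cover's own z axis and vertical below 0.012 rad and angle between the x axis of cover and the x axis of case, either way round below 0.08 rad and linear speed of each of cover, cell below 0.01 m/s); the robot touches nothing.
It fails at once if the cell is lifted more than 8 mm off the floor of the bay (z of cell in the frame of case above 0.024 m).
It fails at once if one of the other things on the bench is moved more than 30 mm (distance of any of phone, tweezers, screwdriver, flux, jar, screws, spare, cleaner from where it was at the start of the episode above 0.03 m).
It also fails if it takes over 72 s, if anything falls off the work surface, if the arm or the gripper's body presses on something with over 40 N, if the wrist force passes 120 N, or if a joint passes its speed limit or range.

### The arm

A 7-joint arm with a two-finger parallel gripper is mounted at the origin on the work surface. World frame = base frame: x ahead of the robot, y to its left, z up, the work surface at z = 0. Lengths are in m, angles in rad, forces in N, time in s.
With the tool pointing down it reaches from about 0.35 to 0.9 m from the base axis. Payload 7.2 kg.
Tool frame: the origin (TCP) lies midway between the tips of the shut fingers; the grasp point (between the pads) lies 19 mm behind it; z points along the fingers, y is the line along which they close (so a half turn about z gives the same grasp; the last joint's range is limited). The gripper opens to 85 mm and grips with 20 to 120 N. Pads are 22 mm wide; open, the fingers measure 114 mm over their backs; the gripper's body (76 mm by 85 mm) begins 54 mm behind the grasp point. The pads swing forward as they close: fully open they stand 13 mm farther back than shut.
Start: joints at [-1.184, 0.411, -0.013, 1.596, 0.006, 1.134, -0.082], TCP at [0.275, 0.561, 0.231] pointing down, gripper open.
Joint ranges: [-2.95, 2.95], [-0.29, 1.99], [-1.47, 1.44], [0.14, 2.54], [-1.03, 4.17], [0.13, 1.85], [-2.86, 2.86]. Speed limits (rad/s): [2.39, 2.39, 3.01, 3.01, 3.14, 3.14, 3.14].

### API

Orientations are given as a rotation vector (axis times angle).
In Python, from bench import readout, eyes, arm gives the robot as it stands.
- The arm moves only by the tool servo_tool, never from a script. Its argument "steps" is a list of rows, each a list of 3 entries, a list of its own where there are three numbers: the shift along the world's x, y, z in m, then the turn, a rotation vector about the world's x, y, z in rad, then the opening, from 0 (shut) to 1 (fully open). In form: [[[tx, ty, tz], [ax, ay, az], gripper], ...]. A call has exactly 10 rows; each row shifts and turns the commanded pose from where the row before left it; what a row does not reach is not made up. A row lasts 1/8 s, in which the tool goes at most 62.5 mm and 10.7 degrees, less where a joint would pass 70% of its speed; a pose out of reach is approached as far as the arm can. A call with a gripper value outside its range is refused whole. The fingers move at their own pace and stop on an object; "squeeze" is the grip in N (left out, the last holds). Time passes only in rows, so rows that do not move let the fingers close, or fill a call up. It gives the time, the measured TCP pose, the force, the opening and the grip force at its end, in the units of the state.
- readout.sense(): the state, without advancing time (a new reading comes with each control period).
- eyes.capture(name): name is "scene" or "top" or "wrist"; returns a dict with "img" (400x640x3 uint8, blue, green, red), "camera_matrix" (3x3 intrinsics, pixels), "dist" ([k1, k2, p1, p2, k3] as OpenCV has them; the pictures are not rectified), "extrinsics" (4x4, takes a point from world to camera coordinates). Camera axes: x right, y down, z forward; pixel columns grow to the right and rows downward; lengths in m; the calibration is good to about 2 mm. A picture is of the moment at which its call begins. There is no depth.
- arm.close_job(): hands the job in; it is judged then, once.
The state is a dict: "clock": time; "qpos": joint angles; "qvel": joint speeds; "joint_torque": joint torques, N m; "eef_pos": TCP position; "tcp_rot": TCP orientation; "ft_force": force on the tool from outside, world axes, zero at the start; "wrist_torque": the same for the moment, N m; "width": finger opening in m; "finger_force": force on a finger pad.
Only numpy, scipy, OpenCV 4.12 (cv2) and the standard library are available. Lean on these libraries where they do the work, as an engineer would, in place of code of your own. Each camera call takes 0.05 s, during which the arm holds its last target. There are 200 camera calls.

## Working session

There is one attempt and no reset: what is moved stays moved. The work goes in short steps, Python scripts to look and compute and a tool call to move; the robot and the scene stay as the last step left them, time stands still between calls to the robot, and variables do not carry over. Pictures are saved under pics/ and viewed, at most 12 in all, crops included, and the job is handed in when it is done.

Besides the shell and the picture viewer there is one more tool, called by a JSON object that holds its "api" and its "payload". servo_tool: Moves the arm, as the interface text tells. Its arguments: {"type":"object","properties":{"steps":{"type":"array"},"squeeze":{"type":"number"}},"required":["steps"]}

```bash
mkdir -p pics; cat > h.py <<'E'
import numpy as np, cv2
from bench import readout, eyes, arm
def cap(n,save=None):
    c=eyes.capture(n)
    if save: cv2.imwrite('pics/'+save,c['img']); np.savez('pics/'+save+'.npz',**{k:np.array(v) for k,v in c.items()})
    return c
def load(f): return dict(np.load('pics/'+f+'.npz'))
def plane(c,px,z):
    px=np.array(px,float).reshape(-1,1,2)
    n=cv2.undistortPoints(px,np.array(c['camera_matrix'],float),np.array(c['dist'],float)).reshape(-1,2)
    E=np.array(c['extrinsics']);R,t=E[:3,:3],E[:3,3];o=-R.T@t
    d=np.c_[n,np.ones(len(n))]@R
    return o+d*((z-o[2])/d[:,2])[:,None]
def proj(c,P):
    E=np.array(c['extrinsics']);P=np.array(P,float).reshape(-1,3)
    return cv2.projectPoints(P,cv2.Rodrigues(E[:3,:3])[0],E[:3,3],np.array(c['camera_matrix'],float),np.array(c['dist'],float))[0].reshape(-1,2)
E
python3 - <<'E'
from h import *
for n in('scene','top'):
    c=cap(n,n+'0.png');E=np.array(c['extrinsics']);print(n,-E[:3,:3].T@E[:3,3],E[2,:3])
s=readout.sense();print(s)
a=cv2.imread('pics/scene0.png');b=cv2.imread('pics/top0.png')
E
```

```text
scene [0.95433632 0.56752188 0.84129724] [-0.40853183 -0.55111425 -0.72758149]
top [ 0.40630837 -0.02844784  1.1712765 ] [ 0.0962246   0.03018392 -0.99490188]
{'clock': 0.1, 'qpos': array([-1.18421187,  0.41183549, -0.01268846,  1.59691659,  0.00559026,
        1.13430368, -0.08217922]), 'qvel': array([ 6.09630120e-04,  1.99017152e-04,  4.71188647e-05, -1.33348705e-03,
       -3.57044125e-04, -9.96146433e-04, -2.48368390e-04]), 'joint_torque': array([ 3.27683694e-03, -6.01833487e+01,  6.84375409e-01, -3.00083470e+01,
        1.41199393e-02,  6.48799163e-03,  2.05473407e-05]), 'eef_pos': array([0.27439885, 0.56107021, 0.23054549]), 'tcp_rot': array([-7.08153744e-01, -3.06050960e+00,  2.21492037e-03]), 'ft_force': array([0.18589286, 0.47748553, 0.2060639 ]), 'wrist_torque': array([ 0.02812055, -0.02015204, -0.00120099]), 'finger_force': 0.0, 'width': 0.08559356124253585}
```

View pics/top0.png

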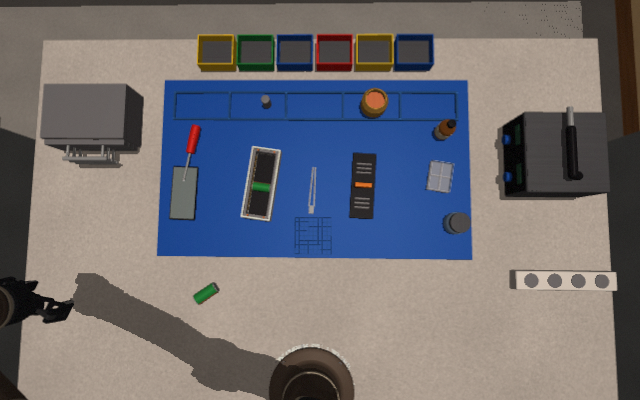

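View pics/scene0.png

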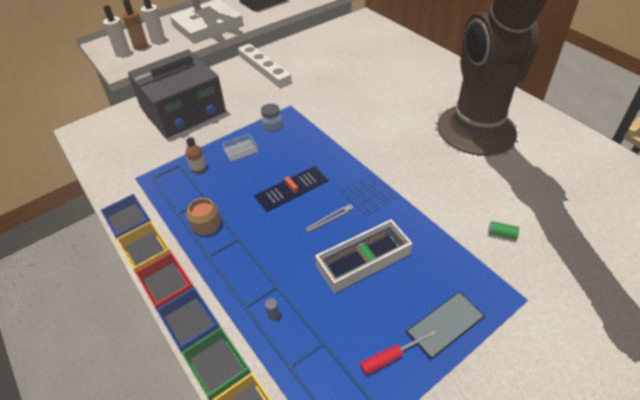

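The top view has the case at about (261,183), the cover at (363,185), and the tweezers at (312,190). There are two green cells: one in the case at (261,187) and one on the bench at (206,293). The one in the bay fits the description because it lies across the bay and is the smaller of the two. I'll confirm it in an enlarged crop while I measure.

```bash
cat >> h.py <<'E'
def rect(c,mask,z):
    cs=cv2.findContours(mask,cv2.RETR_EXTERNAL,cv2.CHAIN_APPROX_NONE)[0]
    k=max(cs,key=cv2.contourArea).reshape(-1,2)
    P=plane(c,k,z)[:,:2]
    r=cv2.minAreaRect((P*1000).astype(np.float32)); b=cv2.boxPoints(r)
    e=[b[1]-b[0],b[2]-b[1]]; L=max(e,key=np.linalg.norm)
    return np.array(r[0]),r[1],np.degrees(np.arctan2(L[1],L[0]))%180
def roi(m,x0,y0,x1,y1):
    o=np.zeros_like(m);o[y0:y1,x0:x1]=m[y0:y1,x0:x1];return o
E
python3 - <<'E'
from h import *
c=load('top0.png');im=c['img'];h=cv2.cvtColor(im,cv2.COLOR_BGR2HSV)
notblue=cv2.bitwise_not(cv2.inRange(h,(105,120,40),(125,255,255)))
print('case',rect(c,roi(notblue,230,135,292,230),.043))
print('case(z.003)',rect(c,roi(notblue,230,135,292,230),.003))
print('cover',rect(c,roi(notblue,335,140,390,228),.009))
org=cv2.inRange(h,(5,150,120),(20,255,255))
print('bar',rect(c,roi(org,335,140,390,228),.027))
g=cv2.inRange(h,(45,100,40),(85,255,255))
print('cell',rect(c,roi(g,230,135,292,230),.027)); print('decoy',rect(c,roi(g,180,270,230,310),.015))
s=load('scene0.png');hs=cv2.cvtColor(s['img'],cv2.COLOR_BGR2HSV)
gs=cv2.inRange(hs,(45,100,40),(85,255,255))
print('cell s',rect(s,roi(gs,320,220,410,285),.027))
os_=cv2.inRange(hs,(3,150,120),(20,255,255));print('bar s',rect(s,roi(os_,255,160,330,210),.025))
print('tweez',plane(c,[[314,168],[311,212]],.006))
a=cv2.resize(im[135:235,225:305],None,fx=5,fy=5,interpolation=2)[:,:400]
b=cv2.resize(s['img'][215:295,310:418],None,fx=3.7,fy=3.7,interpolation=2)
o=np.zeros((500,400+b.shape[1],3),np.uint8);o[:,:400]=a;o[:b.shape[0],400:]=b
cv2.imwrite('pics/crop1.png',o[:,:800])
E
```

```text
case (array([545.71539307, 137.82060242]), (85.13703918457031, 197.10623168945312), np.float32(171.99829))
case(z.003) (array([550.65777588, 143.7151947 ]), (88.15534973144531, 204.09402465820312), np.float32(171.99829))
cover (array([ 545.87176514, -135.91397095]), (63.323482513427734, 178.98504638671875), np.float32(176.93907))
bar (array([ 546.2633667 , -136.00717163]), (43.63655090332031, 11.88099193572998), np.float32(85.975235))
cell (array([537.90753174, 140.93070984]), (44.112342834472656, 23.43117904663086), np.float32(82.84338))
decoy (array([249.11112976, 288.55780029]), (25.35660743713379, 60.22895050048828), np.float32(124.23825))
cell s (array([539.54998779, 138.9974823 ]), (43.443626403808594, 18.186763763427734), np.float32(82.230034))
bar s (array([ 548.46331787, -135.85864258]), (39.94966506958008, 11.751199722290039), np.float32(89.2841))
tweez [[ 0.59338149 -0.00304617  0.006     ]
 [ 0.47154031  0.00397422  0.006     ]]
```

View pics/crop1.png

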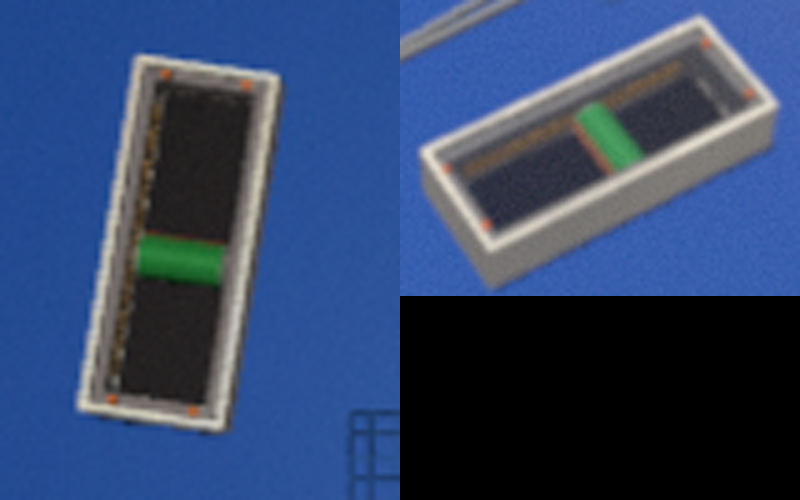

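The crop shows the green cell in the bay at local (180,258). Its copper edge is on the +x side: the top of the cell in the top view, and the lower left at (600,150) in the scene view. At 44 x 23 mm it fits the description, against 60 x 25 mm for the bench one, so it is the one meant. The strip needs about a quarter roll toward -x, so I'm moving above the case for a close look.

{"api": "servo_tool", "payload": {"steps": [[[0.03, -0.047, 0.002], [0, 0, -0.14], 0], [[0.03, -0.047, 0.002], [0, 0, -0.14], 0], [[0.03, -0.047, 0.002], [0, 0, -0.14], 0], [[0.03, -0.047, 0.002], [0, 0, -0.14], 0], [[0.03, -0.047, 0.002], [0, 0, -0.14], 0], [[0.03, -0.047, 0.002], [0, 0, -0.14], 0], [[0.03, -0.047, 0.002], [0, 0, -0.14], 0], [[0.03, -0.047, 0.002], [0, 0, -0.14], 0], [[0.03, -0.045, 0.004], [0, 0, -0.14], 0], [[0, 0, 0], [0, 0, 0], 0]]}}

```text
clock: 1.35
eef_pos: [0.5465, 0.1354, 0.2515]
tcp_rot: [2.383, 2.044, -0.001]
ft_force: [0.1, 0.2, -0.0]
width: 0.0
finger_force: 0.0
```

```bash
python3 - <<'E'
from h import *
c=cap('wrist','w1.png');E=np.array(c['extrinsics']);print(-E[:3,:3].T@E[:3,3],E[2,:3])
s=readout.sense();print(s['clock'],s['eef_pos'],s['tcp_rot'],s['ft_force'])
E
```

```text
[0.55941033 0.21773963 0.39444804] [-0.04730928 -0.31784031 -0.94696324]
1.4 [0.54515627 0.13835743 0.25107387] [ 2.37894046e+00  2.05105792e+00 -1.02584217e-03] [-1.16828687  0.75958871  0.05850494]
```

View pics/w1.png

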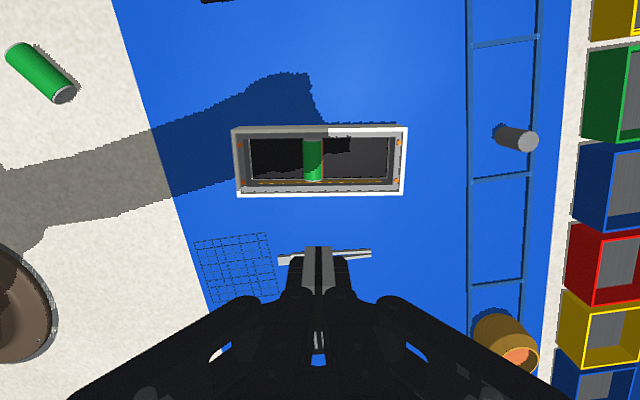

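The wrist view has image right as +x. The case is at about (320,160) and the cell at (312,160), with a thin copper edge on its +x side at (322,150). Next come the case centre, the cell centre and the strip angle.

```bash
cat >> h.py <<'E'
def case_rect(c,box,z=.043):
    im=c['img'].astype(int); m=((im.min(2)>95)&(im.max(2)-im.min(2)<45)).astype(np.uint8)*255
    return rect(c,roi(m,*box),z)
def strip(c,box,d,org,zc=.019,r=.012):
    """columns across the cell: ray -> 2D (u along d, z); returns centre u and strip angle range (deg from up toward +u)"""
    h=cv2.cvtColor(c['img'],cv2.COLOR_BGR2HSV)
    g=roi(cv2.inRange(h,(45,90,30),(85,255,255)),*box); 
    o=roi(cv2.inRange(h,(0,90,60),(22,255,255)),*box)
    w=roi(cv2.inRange(h,(0,0,120),(180,50,255)),*box)
    E=np.array(c['extrinsics']);cam=-E[:3,:3].T@E[:3,3]
    def uz(m,z):
        ys,xs=np.nonzero(m); P=plane(c,np.c_[xs,ys],z)[:,:2]-org
        return P@d, P@np.array([-d[1],d[0]])
    return g,o,w,cam,uz
def hit(cam_u,cam_z,u,z,uc,zc=.019,r=.012):
    D=np.c_[u-cam_u,np.full_like(u,z-cam_z)];D/=np.linalg.norm(D,axis=1)[:,None]
    f=np.array([cam_u-uc,cam_z-zc]);b=D@f;q=b*b-(f@f-r*r);q=np.where(q<0,np.nan,q)
    t=-b-np.sqrt(q);X=f+D*t[:,None];return np.degrees(np.arctan2(X[:,0],X[:,1]))
E
python3 - <<'E'
from h import *
c=load('w1.png');im=c['img']
print('wrist case',case_rect(c,(222,115,418,205)))
t=load('top0.png');print('top case',case_rect(t,(230,135,292,230)))
h=cv2.cvtColor(im,cv2.COLOR_BGR2HSV)
o=roi(cv2.inRange(h,(5,150,120),(22,255,255)),222,115,418,205)
n,l,st,ce=cv2.connectedComponentsWithStats(o)
for i in range(1,n):
    if st[i,4]>3: print('orange',ce[i],st[i,4],plane(c,[ce[i]],.0395))
g=roi(cv2.inRange(h,(45,90,30),(85,255,255)),290,130,335,190);print('green',rect(c,g,.019))
for r in(150,160,170): print(r,[tuple(map(int,p)) for p in im[r,298:328]])
E
```

```text
wrist case (array([549.74157715, 143.43005371]), (81.99223327636719, 194.78170776367188), np.float32(171.98172))
top case (array([546.39703369, 139.2043457 ]), (80.42794799804688, 195.36924743652344), np.float32(171.99377))
orange [398.68421053 142.15789474] 19 [[0.64141003 0.15106635 0.0395    ]]
orange [239.28571429 144.5       ] 14 [[0.46382035 0.17557782 0.0395    ]]
orange [321.80952381 168.23809524] 21 [[0.55159291 0.13443872 0.0395    ]]
orange [396.21428571 180.07142857] 14 [[0.63542583 0.10734606 0.0395    ]]
orange [242.64285714 182.21428571] 14 [[0.45760499 0.13195694 0.0395    ]]
orange [377.5 181. ] 6 [[0.6136739  0.10952932 0.0395    ]]
orange [260.5 183. ] 4 [[0.47807844 0.12784532 0.0395    ]]
orange [271. 183.] 5 [[0.49023298 0.12597895 0.0395    ]]
orange [298. 182.] 5 [[0.52167099 0.12238345 0.0395    ]]
orange [308. 182.] 7 [[0.53322099 0.12061285 0.0395    ]]
orange [318.5 182. ] 6 [[0.5453482  0.11875467 0.0395    ]]
orange [330. 182.] 5 [[0.55863195 0.11672035 0.0395    ]]
orange [341. 182.] 5 [[0.57134162 0.11477499 0.0395    ]]
green (array([539.65979004, 141
[... 661 characters left out ...]
41, 92, 20), (41, 93, 21), (45, 95, 25), (44, 95, 23), (40, 93, 19), (43, 96, 24), (42, 94, 23), (41, 92, 20), (43, 92, 23), (39, 90, 18), (38, 88, 17), (37, 88, 7), (35, 73, 83), (64, 81, 131), (72, 79, 101), (61, 56, 51), (63, 61, 59), (60, 59, 58), (59, 57, 58)]
170 [(56, 52, 54), (58, 56, 55), (58, 55, 55), (57, 55, 56), (61, 52, 60), (48, 67, 43), (35, 84, 13), (38, 86, 21), (38, 88, 19), (43, 90, 24), (40, 90, 23), (40, 89, 21), (39, 85, 21), (35, 80, 17), (35, 76, 18), (29, 68, 12), (73, 158, 45), (92, 201, 55), (79, 181, 39), (74, 174, 35), (72, 167, 35), (67, 160, 32), (65, 155, 14), (63, 129, 146), (55, 84, 169), (57, 63, 94), (60, 54, 47), (58, 55, 54), (58, 56, 55), (60, 57, 57)]
```

The case centre is about (0.548, 0.1415) at yaw -8°. The cell is at about (0.540, 0.141) with the strip roughly 75° toward +x, so it needs about 15 mm of roll toward -x. I'm lowering the shut fingers on the +x side.

{"api": "servo_tool", "payload": {"steps": [[[0.035, -0.003, -0.03], [0, 0, 0], 0], [[0, 0, -0.03], [0, 0, 0], 0], [[0, 0, -0.03], [0, 0, 0], 0], [[0, 0, -0.03], [0, 0, 0], 0], [[0, 0, -0.03], [0, 0, 0], 0], [[0, 0, -0.03], [0, 0, 0], 0], [[0, 0, -0.03], [0, 0, 0], 0], [[0, 0, -0.02], [0, 0, 0], 0], [[0, 0, -0.007], [0, 0, 0], 0], [[0, 0, 0], [0, 0, 0], 0]]}}

```text
clock: 2.65
eef_pos: [0.5796, 0.1378, 0.0144]
tcp_rot: [-2.375, -2.056, -0.0]
ft_force: [0.3, 0.4, 0.7]
width: -0.0001
finger_force: 0.0
```

```bash
python3 - <<'E'
from h import *
c=cap('wrist','w2.png')
s=readout.sense();print(s['clock'],s['eef_pos'],s['tcp_rot'],s['ft_force'])
cv2.imwrite('pics/w2c.png',cv2.resize(c['img'][100:340,160:480],None,fx=2.4,fy=2.4))
E
```

```text
2.7 [0.57997453 0.13775889 0.01492149] [2.37504578e+00 2.05603341e+00 1.28028982e-03] [-0.81480066  0.26583157  0.68671598]
```

View pics/w2c.png

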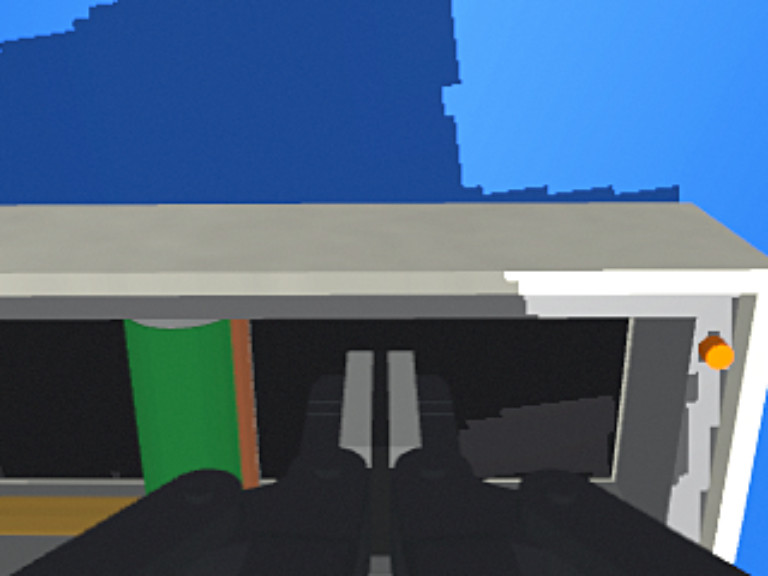

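The close view shows the cell at crop (190,400) and its copper strip at (243,400). The fingertips' left edge is at 310, so the gap is about 12 mm. I'm pushing slowly toward -x.

{"api": "servo_tool", "payload": {"steps": [[[-0.004, 0.0005, 0], [0, 0, 0], 0], [[-0.004, 0.0005, 0], [0, 0, 0], 0], [[-0.003, 0.0004, 0], [0, 0, 0], 0], [[-0.003, 0.0004, 0], [0, 0, 0], 0], [[-0.003, 0.0004, 0], [0, 0, 0], 0], [[-0.003, 0.0004, 0], [0, 0, 0], 0], [[-0.002, 0.0003, 0], [0, 0, 0], 0], [[-0.002, 0.0003, 0], [0, 0, 0], 0], [[0, 0, 0], [0, 0, 0], 0], [[0, 0, 0], [0, 0, 0], 0]]}}

```text
clock: 3.95
eef_pos: [0.5605, 0.1402, 0.017]
tcp_rot: [2.373, 2.051, 0.012]
ft_force: [7.2, -2.2, 12.5]
width: 0.0
finger_force: 5.8
```

```bash
python3 - <<'E'
from h import *
c=cap('wrist','w3.png')
s=readout.sense();print(s['clock'],s['eef_pos'],s['ft_force'])
h=cv2.cvtColor(c['img'],cv2.COLOR_BGR2HSV)
for r in range(235,300,10):
    g=np.nonzero(cv2.inRange(h[r:r+1],(45,90,30),(85,255,255))[0])[0];o=np.nonzero(cv2.inRange(h[r:r+1],(0,90,50),(22,255,255))[0])[0]
    print(r,g[[0,-1]] if len(g) else 0,o[[0,-1]] if len(o) else 0)
cv2.imwrite('pics/w3c.png',cv2.resize(c['img'][180:340,160:480],None,fx=2.4,fy=2.4))
E
```

```text
4.0 [0.56050005 0.14012999 0.01697559] [ 6.50108144 -3.79648121 12.55129311]
235 [247 286] [287 500]
245 [247 286] [ 74 506]
255 [249 286] [288 295]
265 [249 288] 0
275 [250 287] 0
285 [251 285] 0
295 [252 280] 0
```

View pics/w3c.png

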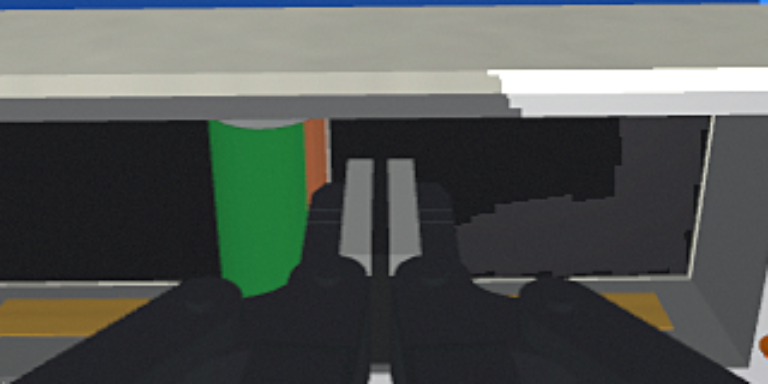

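The fingers reached the cell at crop (325,190) and it rolled only slightly. 12 N upward means the flared back of the finger is wedging on top of it. I'll back off, lift, and turn the gripper 90° so the flat sides of the fingers do the pushing and the camera looks over the cell.

{"api": "servo_tool", "payload": {"steps": [[[0.01, -0.0014, 0], [0, 0, 0], 0], [[0.01, -0.0014, 0.02], [0, 0, 0], 0], [[0.003, 0, 0.035], [0, 0, 0], 0], [[0, 0, 0.035], [0, 0, 0.16], 0], [[0, 0, 0], [0, 0, 0.18], 0], [[0, 0, 0], [0, 0, 0.18], 0], [[0, 0, 0], [0, 0, 0.18], 0], [[0, 0, 0], [0, 0, 0.18], 0], [[0, 0, 0], [0, 0, 0.18], 0], [[0, 0, 0], [0, 0, 0.18], 0]]}}

```text
clock: 5.25
eef_pos: [0.5779, 0.1378, 0.1037]
tcp_rot: [-0.729, -3.054, 0.001]
ft_force: [0.9, -0.1, -0.3]
width: -0.0001
finger_force: 0.0
```

{"api": "servo_tool", "payload": {"steps": [[[0, 0, 0], [0, 0, 0.18], 0], [[0, 0, 0], [0, 0, 0.15], 0], [[0, 0, 0], [0, 0, 0], 0], [[0, 0, 0], [0, 0, 0], 0], [[0, 0, 0], [0, 0, 0], 0], [[0, 0, 0], [0, 0, 0], 0], [[0, 0, 0], [0, 0, 0], 0], [[0, 0, 0], [0, 0, 0], 0], [[0, 0, 0], [0, 0, 0], 0], [[0, 0, 0], [0, 0, 0], 0]]}}

```text
clock: 6.5
eef_pos: [0.5786, 0.1378, 0.1043]
tcp_rot: [0.227, 3.133, -0.0]
ft_force: [0.1, 0.5, -0.1]
width: -0.0003
finger_force: 0.0
```

```bash
python3 - <<'E'
from h import *
c=cap('wrist','w4.png');E=np.array(c['extrinsics']);print(-E[:3,:3].T@E[:3,3],E[2,:3])
s=readout.sense();print(s['clock'],s['eef_pos'],s['tcp_rot'],s['qpos'])
cv2.imwrite('pics/w4c.png',cv2.resize(c['img'][0:340,100:540],None,fx=1.7,fy=1.7))
E
```

```text
[0.49787953 0.15054495 0.24742965] [ 0.31556749 -0.04594439 -0.9477902 ]
6.55 [0.57857089 0.1378744  0.10432615] [2.27217576e-01 3.13331989e+00 7.26324628e-05] [-0.30213447  0.49449315 -0.01770844  1.79745342  0.01115509  0.84968319
  1.10093017]
```

View pics/w4c.png

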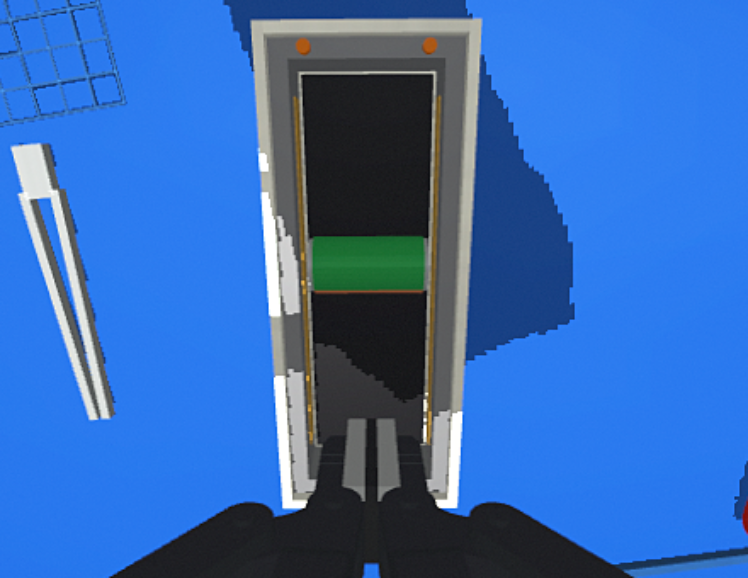

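The wrist view is now aligned with the bay. The cell is at crop (370,263), with the copper sliver along its lower (+x) edge at row 291. I'll measure the roll angle.

```bash
cat >> h.py <<'E'
D=np.array([np.cos(np.radians(-8)),np.sin(np.radians(-8))]); ORG=np.array([.548,.1415])
def cellmeas(c,cols,r0,r1,zc=.019):
    """camera looking with image down = +u. prints u of cell centre, strip angle ends"""
    h=cv2.cvtColor(c['img'],cv2.COLOR_BGR2HSV);out=[]
    E=np.array(c['extrinsics']);cam=-E[:3,:3].T@E[:3,3];cu=(cam[:2]-ORG)@D
    for x in cols:
        col=h[r0:r1,x].astype(int);H,S,V=col.T
        g=(H>45)&(H<85)&(S>90)&(V>30); o=((H<22)|(H>172))&(S>90)&(V>60); w=(S<60)&(V>110)
        gi=np.nonzero(g)[0]+r0; oi=np.nonzero(o)[0]+r0; wi=np.nonzero(w)[0]+r0
        a=lambda i:(i.min(),i.max(),len(i)) if len(i) else None
        allr=np.r_[gi,oi,wi]; 
        P=lambda rr:(plane(c,np.c_[np.full(len(rr),x),rr],zc)[:,:2]-ORG)@D
        e=P(np.array([allr.min()-.5,allr.max()+.5])); an=np.arctan2(e-cu,cam[2]-zc)
        uc=cu+(cam[2]-zc)*np.tan(an.mean()); rad=np.hypot(uc-cu,cam[2]-zc)*np.sin((an[1]-an[0])/2)
        st=None
        if len(oi): st=hit(cu,cam[2],P(np.array([oi.min()-.5,oi.max()+.5])),zc,uc,zc,rad*1.0001).round(1)
        y=(plane(c,[[x,allr.mean()]],zc)[0,:2])
        out.append((x,a(gi),a(oi),a(wi),'u %.4f r %.4f'%(uc,rad),st,y.round(4)))
    for o in out:print(o)
E
python3 - <<'E'
from h import *
cellmeas(load('w4.png'),(295,305,315,325,335),125,182)
E
```

```text
(295, (np.int64(139), np.int64(170), 32), (np.int64(171), np.int64(172), 2), None, 'u -0.0073 r 0.0123', array([48.3, 75.3]), array([0.5386, 0.1276]))
(305, (np.int64(139), np.int64(170), 32), (np.int64(171), np.int64(171), 1), None, 'u -0.0076 r 0.0119', array([56.3, 75.5]), array([0.5393, 0.1349]))
(315, (np.int64(139), np.int64(170), 32), (np.int64(171), np.int64(171), 1), None, 'u -0.0076 r 0.0119', array([56.3, 75.5]), array([0.5403, 0.1421]))
(325, (np.int64(139), np.int64(169), 31), (np.int64(171), np.int64(171), 1), None, 'u -0.0076 r 0.0119', array([56.3, 75.5]), array([0.541 , 0.1494]))
(335, (np.int64(139), np.int64(169), 31), (np.int64(171), np.int64(171), 1), None, 'u -0.0075 r 0.0119', array([56.3, 75.5]), array([0.5421, 0.1566]))
```

The cell is at u = -7.5 mm and the strip centre is about 69° toward +x, which needs about 14.5 mm of roll. I'm descending and starting the push.

{"api": "servo_tool", "payload": {"steps": [[[0, 0, -0.025], [0, 0, 0], 0], [[0, 0, -0.025], [0, 0, 0], 0], [[0, 0, -0.025], [0, 0, 0], 0], [[0, 0, -0.015], [0, 0, 0], 0], [[-0.004, 0.0005, 0], [0, 0, 0], 0], [[-0.004, 0.0005, 0], [0, 0, 0], 0], [[-0.004, 0.0006, 0], [0, 0, 0], 0], [[-0.004, 0.0006, 0], [0, 0, 0], 0], [[-0.004, 0.0006, 0], [0, 0, 0], 0], [[0, 0, 0], [0, 0, 0], 0]]}}

```text
clock: 7.8
eef_pos: [0.5582, 0.1408, 0.0144]
tcp_rot: [-0.227, -3.133, -0.0]
ft_force: [-0.4, -0.2, 0.5]
width: 0.0003
finger_force: 0.0
```

```bash
python3 - <<'E'
from h import *
c=cap('wrist','w5.png')
s=readout.sense();p=s['eef_pos'];print(s['clock'],p,s['ft_force'],'u',(p[:2]-ORG)@D)
cv2.imwrite('pics/w5c.png',cv2.resize(c['img'][0:340,160:480],None,fx=1.7,fy=1.7))
E
```

```text
7.85 [0.55851579 0.1407439  0.0144097 ] [-0.78234464 -1.07911601  0.80883069] u 0.010518684655939935
```

View pics/w5c.png

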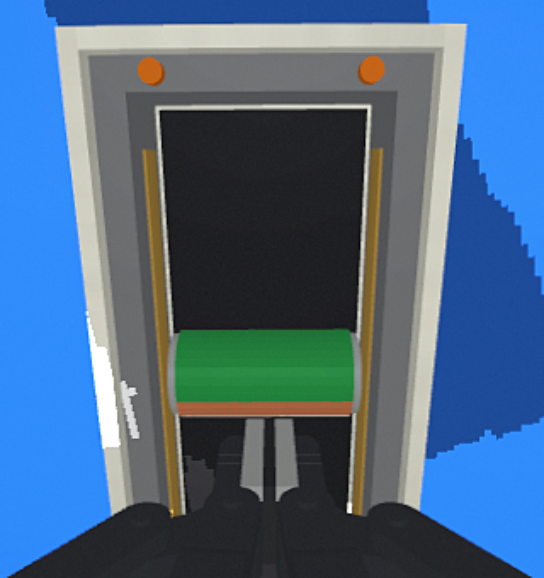

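The push works now, with almost no force: the strip is in view at crop rows 402-416. I'll measure again.

```bash
python3 - <<'E'
from h import *
cellmeas(load('w5.png'),(280,290,335,345),185,246)
E
```

```text
(280, (np.int64(194), np.int64(235), 42), (np.int64(237), np.int64(243), 7), None, 'u -0.0150 r 0.0118', array([20.9, 62.5]), array([0.5308, 0.1275]))
(290, (np.int64(194), np.int64(235), 42), (np.int64(237), np.int64(243), 7), None, 'u -0.0149 r 0.0118', array([20.9, 62.5]), array([0.5315, 0.1322]))
(335, (np.int64(194), np.int64(235), 42), (np.int64(236), np.int64(243), 8), (np.int64(244), np.int64(244), 1), 'u -0.0146 r 0.0120', array([15.3, 47.3]), array([0.535 , 0.1533]))
(345, (np.int64(194), np.int64(235), 42), (np.int64(236), np.int64(243), 8), (np.int64(244), np.int64(244), 1), 'u -0.0146 r 0.0120', array([15.3, 47.3]), array([0.5356, 0.158 ]))
```

{"api": "servo_tool", "payload": {"steps": [[[-0.002, 0.0003, 0], [0, 0, 0], 0], [[-0.002, 0.0003, 0], [0, 0, 0], 0], [[-0.001, 0.0001, 0], [0, 0, 0], 0], [[-0.001, 0.0001, 0], [0, 0, 0], 0], [[-0.001, 0.0001, 0], [0, 0, 0], 0], [[0, 0, 0], [0, 0, 0], 0], [[0, 0, 0], [0, 0, 0], 0], [[0, 0, 0], [0, 0, 0], 0], [[0, 0, 0], [0, 0, 0], 0], [[0, 0, 0], [0, 0, 0], 0]]}}

```text
clock: 9.1
eef_pos: [0.5516, 0.1416, 0.0143]
tcp_rot: [0.227, 3.133, 0.0]
ft_force: [-0.0, 0.1, -0.2]
width: -0.0005
finger_force: 0.0
```

```bash
python3 - <<'E'
from h import *
c=cap('wrist','w6.png')
s=readout.sense();p=s['eef_pos'];print(s['clock'],p,s['ft_force'],'u',(p[:2]-ORG)@D)
cellmeas(c,(280,290,335,345),165,249)
print([tuple(map(int,p)) for p in c['img'][195:255:3,285]])
E
```

```text
9.15 [0.55153847 0.14156885 0.01428664] [ 0.01335902 -0.36811443  0.41589391] u 0.00349445266091053
(280, (np.int64(198), np.int64(231), 34), (np.int64(232), np.int64(244), 13), (np.int64(245), np.int64(248), 4), 'u -0.0195 r 0.0121', array([-4.7, 30.9]), array([0.5265, 0.1279]))
(290, (np.int64(198), np.int64(231), 34), (np.int64(232), np.int64(243), 12), (np.int64(245), np.int64(248), 4), 'u -0.0194 r 0.0121', array([-4.7, 27.1]), array([0.527 , 0.1326]))
(335, (np.int64(198), np.int64(230), 33), (np.int64(232), np.int64(244), 13), (np.int64(245), np.int64(248), 4), 'u -0.0194 r 0.0121', array([-4.7, 30.8]), array([0.5302, 0.1538]))
(345, (np.int64(198), np.int64(230), 33), (np.int64(232), np.int64(243), 12), (np.int64(245), np.int64(248), 4), 'u -0.0193 r 0.0121', array([-4.7, 27.1]), array([0.5306, 0.1585]))
[(32, 27, 25), (44, 84, 27), (55, 115, 34), (58, 120, 33), (58, 122, 33), (56, 121, 28), (58, 125, 34), (59, 129, 32), (58, 129, 32), (69, 138, 41), (71, 140, 45), (63, 134, 39), (66, 130, 63), (62, 99, 172), (59, 97, 163), (62, 101, 172), (50, 88, 162), (175, 183, 183), (99, 102, 102), (29, 23, 23)]
```

{"api": "servo_tool", "payload": {"steps": [[[-0.001, 0.0001, 0], [0, 0, 0], 0], [[-0.001, 0.0001, 0], [0, 0, 0], 0], [[-0.0005, 0.0001, 0], [0, 0, 0], 0], [[0, 0, 0], [0, 0, 0], 0], [[0, 0, 0], [0, 0, 0], 0], [[0, 0, 0], [0, 0, 0], 0], [[0, 0, 0], [0, 0, 0], 0], [[0, 0, 0], [0, 0, 0], 0], [[0, 0, 0], [0, 0, 0], 0], [[0, 0, 0], [0, 0, 0], 0]]}}

```text
clock: 10.4
eef_pos: [0.5491, 0.1419, 0.0143]
tcp_rot: [-0.227, -3.133, -0.0]
ft_force: [0.7, 0.4, -0.3]
width: 0.0002
finger_force: 0.0
```

```bash
python3 - <<'E'
from h import *
c=cap('wrist','w7.png')
s=readout.sense();p=s['eef_pos'];print(s['clock'],p,s['ft_force'],'u',(p[:2]-ORG)@D)
cellmeas(c,(280,290,335,345),165,251)
E
```

```text
10.45 [0.54909852 0.14186546 0.01430712] [ 0.05567228 -0.15124859  0.2565363 ] u 0.0010369631039452657
(280, (np.int64(198), np.int64(225), 28), (np.int64(227), np.int64(240), 14), (np.int64(241), np.int64(249), 9), 'u -0.0217 r 0.0123', array([-16.6,  15. ]), array([0.5242, 0.1281]))
(290, (np.int64(198), np.int64(226), 29), (np.int64(227), np.int64(240), 14), (np.int64(241), np.int64(249), 9), 'u -0.0217 r 0.0123', array([-16.7,  15. ]), array([0.5249, 0.1329]))
(335, (np.int64(198), np.int64(225), 28), (np.int64(227), np.int64(240), 14), (np.int64(241), np.int64(248), 8), 'u -0.0219 r 0.0121', array([-15.4,  17.5]), array([0.5277, 0.1541]))
(345, (np.int64(198), np.int64(225), 28), (np.int64(226), np.int64(240), 15), (np.int64(241), np.int64(248), 8), 'u -0.0219 r 0.0121', array([-17.5,  17.5]), array([0.5284, 0.1588]))
```

The strip spans -16.6° to +16°, so its centre is about 0°, and the cell is at rest at u = -21.8 mm. I'm retreating clear of the cell, then moving over to the cover.

{"api": "servo_tool", "payload": {"steps": [[[0.01, -0.0014, 0], [0, 0, 0], 0], [[0, 0, 0.03], [0, 0, 0], 0], [[0, 0, 0.045], [0, 0, 0], 0], [[0, 0, 0.045], [0, 0, -0.17], 0.5], [[0, -0.03, 0.045], [0, 0, -0.18], 0.5], [[0, -0.05, 0.03], [0, 0, -0.18], 0.5], [[-0.004, -0.05, 0.01], [0, 0, -0.18], 0.5], [[-0.004, -0.05, 0], [0, 0, -0.18], 0.5], [[-0.004, -0.05, 0], [0, 0, -0.18], 0.5], [[0, -0.047, 0], [0, 0, -0.18], 0.5]]}}

```text
clock: 11.7
eef_pos: [0.5471, -0.1387, 0.2199]
tcp_rot: [2.025, 2.401, 0.001]
ft_force: [0.8, 0.5, 1.1]
width: 0.0426
finger_force: 0.0
```

{"api": "servo_tool", "payload": {"steps": [[[0, 0, 0], [0, 0, -0.18], 0.5], [[0, 0, 0], [0, 0, -0.048], 0.5], [[0, 0, 0], [0, 0, 0], 0.5], [[0, 0, 0], [0, 0, 0], 0.5], [[0, 0, 0], [0, 0, 0], 0.5], [[0, 0, 0], [0, 0, 0], 0.5], [[0, 0, 0], [0, 0, 0], 0.5], [[0, 0, 0], [0, 0, 0], 0.5], [[0, 0, 0], [0, 0, 0], 0.5], [[0, 0, 0], [0, 0, 0], 0.5]]}}

```text
clock: 12.95
eef_pos: [0.5471, -0.1365, 0.2193]
tcp_rot: [2.278, 2.163, 0.0]
ft_force: [0.6, 0.4, 0.5]
width: 0.0429
finger_force: 0.0
```

```bash
python3 - <<'E'
from h import *
c=cap('wrist','w8.png')
s=readout.sense();p=s['eef_pos'];print(s['clock'],p,s['tcp_rot'])
E=np.array(c['extrinsics']);print(-E[:3,:3].T@E[:3,3])
print(proj(c,[.547,-.136,.009]))
im=c['img'];h=cv2.cvtColor(im,cv2.COLOR_BGR2HSV)
nb=cv2.bitwise_not(cv2.inRange(h,(100,100,30),(125,255,255)))
k=proj(c,[.547,-.136,.009])[0].astype(int);b=(k[0]-110,k[1]-55,k[0]+110,k[1]+45)
print('cover',rect(c,roi(nb,*b),.009))
o=cv2.inRange(h,(3,150,100),(20,255,255));print('bar',rect(c,roi(o,*b),.027))
cv2.imwrite('pics/w8c.png',im)
E
```

```text
13.0 [ 0.54708255 -0.13652004  0.21929666] [2.27841608e+00 2.16291279e+00 9.41001699e-05]
[ 0.55191127 -0.05366812  0.36242431]
[[317.43893908 168.2696792 ]]
cover (array([ 549.14044189, -134.90884399]), (64.32504272460938, 179.46401977539062), np.float32(177.07123))
bar (array([ 549.45910645, -133.23939514]), (46.862449645996094, 12.051864624023438), np.float32(86.87035))
```

View pics/w8c.png

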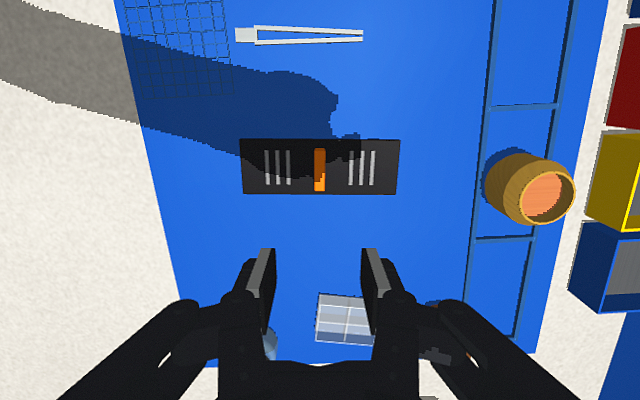

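The wrist view shows the cover at (320,167) with the bar upright at (320,168). It measures (0.549,-0.134) here and (0.546,-0.136) from the top camera. The cover-to-case offset agrees between the two cameras to about 2 mm. I'm descending to grip the bar.

{"api": "servo_tool", "payload": {"steps": [[[0.001, 0.001, -0.028], [0, 0, 0], 0.5], [[0, 0, -0.028], [0, 0, 0], 0.5], [[0, 0, -0.028], [0, 0, 0], 0.5], [[0, 0, -0.028], [0, 0, 0], 0.5], [[0, 0, -0.028], [0, 0, 0], 0.5], [[0, 0, -0.028], [0, 0, 0], 0.5], [[0, 0, -0.028], [0, 0, 0], 0.5], [[0, 0, -0.008], [0, 0, 0], 0.5], [[0, 0, -0.003], [0, 0, 0], 0.5], [[0, 0, 0], [0, 0, 0], 0.5]]}}

```text
clock: 14.25
eef_pos: [0.5486, -0.1357, 0.0131]
tcp_rot: [2.278, 2.162, 0.001]
ft_force: [0.6, 0.1, 0.7]
width: 0.0432
finger_force: 0.0
```

{"api": "servo_tool", "payload": {"steps": [[[0, 0, 0], [0, 0, 0], 0], [[0, 0, 0], [0, 0, 0], 0], [[0, 0, 0], [0, 0, 0], 0], [[0, 0, 0], [0, 0, 0], 0], [[0, 0, 0], [0, 0, 0], 0], [[0, 0, 0], [0, 0, 0], 0], [[0, 0, 0], [0, 0, 0], 0], [[0, 0, 0], [0, 0, 0], 0], [[0, 0, 0.01], [0, 0, 0], 0], [[0, 0, 0.01], [0, 0, 0], 0]], "squeeze": 50}}

```text
clock: 15.5
eef_pos: [0.548, -0.1356, 0.033]
tcp_rot: [-2.278, -2.163, 0.0]
ft_force: [-0.0, 0.1, -1.2]
width: 0.0105
finger_force: 50.2
```

```bash
python3 - <<'E'
from h import *
s=readout.sense();print(s['clock'],s['eef_pos'],s['tcp_rot'],s['width'],s['finger_force'],s['ft_force'],s['wrist_torque'])
c=load('w4.png')
print('w4 case',case_rect(c,(235,0,390,310)))
h=cv2.cvtColor(c['img'],cv2.COLOR_BGR2HSV);o=roi(cv2.inRange(h,(5,150,100),(22,255,255)),250,0,380,40)
n,l,st,ce=cv2.connectedComponentsWithStats(o)
for i in range(1,n):
    if st[i,4]>8: print('orange',ce[i],st[i,4],plane(c,[ce[i]],.0395))
E
```

```text
15.5 [ 0.54797665 -0.13555117  0.03295981] [-2.27838456e+00 -2.16291212e+00  1.89601525e-04] 0.010494327392849265 50.19763648509979 [-0.02854719  0.05836202 -1.19847902] [ 0.00850213 -0.00399192  0.00268821]
w4 case (array([549.42578125, 141.83187866]), (78.7503890991211, 194.50303649902344), np.float32(172.09094))
orange [277.90322581  26.91935484] 62 [[0.45767362 0.1323142  0.0395    ]]
orange [352.38095238  26.34920635] 63 [[0.46368299 0.17594805 0.0395    ]]
```

The cover is held at 10.5 mm width and 50 N. Two wrist views at different orientations put the case at (0.5495, 0.1417), yaw -8°. I'm carrying the cover over.

{"api": "servo_tool", "payload": {"steps": [[[0, 0, 0.03], [0, 0, 0], 0], [[0, 0, 0.03], [0, 0, 0], 0], [[0, 0.026, 0.03], [0, 0, 0], 0], [[0.0014, 0.04, 0], [0, 0, -0.018], 0], [[0, 0.045, 0], [0, 0, -0.018], 0], [[0, 0.045, 0], [0, 0, -0.018], 0], [[0, 0.045, 0], [0, 0, -0.018], 0], [[0, 0.045, 0], [0, 0, -0.016], 0], [[0, 0.03, 0], [0, 0, 0], 0], [[0, 0, 0], [0, 0, 0], 0]]}}

```text
clock: 16.75
eef_pos: [0.549, 0.1438, 0.1227]
tcp_rot: [-2.366, -2.066, -0.001]
ft_force: [0.5, 0.2, -1.1]
width: 0.0102
finger_force: 50.2
```

{"api": "servo_tool", "payload": {"steps": [[[0, 0, -0.02], [0, 0, 0], 0], [[0, 0, -0.02], [0, 0, 0], 0], [[0, 0, -0.012], [0, 0, 0], 0], [[0, 0, 0], [0, 0, 0], 0], [[0, 0, 0], [0, 0, 0], 0], [[0, 0, 0], [0, 0, 0], 0], [[0, 0, 0], [0, 0, 0], 0], [[0, 0, 0], [0, 0, 0], 0], [[0, 0, 0], [0, 0, 0], 0], [[0, 0, 0], [0, 0, 0], 0]]}}

```text
clock: 18.0
eef_pos: [0.5494, 0.1405, 0.0703]
tcp_rot: [2.371, 2.061, -0.0]
ft_force: [-0.1, -0.1, -0.9]
width: 0.0105
finger_force: 50.2
```

```bash
python3 - <<'E'
from h import *
c=cap('wrist','w9.png');cap('scene','s9.png');cap('top','t9.png')
s=readout.sense();print(s['clock'],s['eef_pos'],s['tcp_rot'],s['width'],s['finger_force'],s['ft_force'])
p=s['eef_pos']
a=np.radians(-8);X=np.array([np.cos(a),np.sin(a),0]);Y=np.array([-X[1],X[0],0])
cc=np.array([p[0],p[1]+.0011,p[2]-.004])
print('cover top corners expected px',proj(c,[cc+sx*.0905*X+sy*.0325*Y for sx,sy in((-1,1),(1,1),(1,-1),(-1,-1))]).round(1))
k=np.array([.5495,.1417,.043]);print('case rim outer',proj(c,[k+sx*.097*X+sy*.039*Y for sx,sy in((-1,1),(1,1),(1,-1),(-1,-1))]).round(1))
E
```

```text
18.15 [0.54946542 0.14047382 0.07026897] [2.37135556e+00 2.06062671e+00 1.26405500e-05] 0.010715573139167243 50.1919949054718 [ 0.28742179  0.471702   -1.04259875]
cover top corners expected px [[134.3 198.1]
 [499.2 198.5]
 [477.5 307.9]
 [156.  307.6]]
case rim outer [[143.5 173.6]
 [490.3 174. ]
 [468.7 292.7]
 [165.2 292.4]]
```

View pics/w9.png

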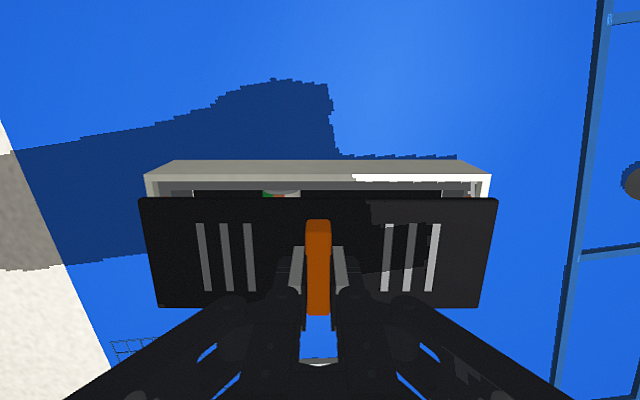

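The wrist view at hover shows the case rim corners at (144,174) and (491,174), as predicted. The cover's far edge runs from (138,198) to (498,198), within about 0.6 mm of its prediction, and yaw matches. I'm lowering it into the rim.

{"api": "servo_tool", "payload": {"steps": [[[-0.0005, 0, -0.004], [0, 0, 0], 0], [[0, 0, -0.004], [0, 0, 0], 0], [[0, 0, -0.004], [0, 0, 0], 0], [[0, 0, -0.003], [0, 0, 0], 0], [[0, 0, -0.002], [0, 0, 0], 0], [[0, 0, -0.001], [0, 0, 0], 0], [[0, 0, -0.001], [0, 0, 0], 0], [[0, 0, 0], [0, 0, 0], 0], [[0, 0, 0], [0, 0, 0], 0], [[0, 0, 0], [0, 0, 0], 0]]}}

```text
clock: 19.4
eef_pos: [0.549, 0.1404, 0.0514]
tcp_rot: [2.371, 2.061, 0.0]
ft_force: [-0.2, 0.1, -0.4]
width: 0.0107
finger_force: 50.2
```

It's inside the lip with no contact force. Now I'll press it down.

{"api": "servo_tool", "payload": {"steps": [[[0, 0, -0.001], [0, 0, 0], 0], [[0, 0, -0.001], [0, 0, 0], 0], [[0, 0, -0.001], [0, 0, 0], 0], [[0, 0, -0.0007], [0, 0, 0], 0], [[0, 0, -0.0007], [0, 0, 0], 0], [[0, 0, -0.0007], [0, 0, 0], 0], [[0, 0, 0], [0, 0, 0], 0], [[0, 0, 0], [0, 0, 0], 0], [[0, 0, 0], [0, 0, 0], 0], [[0, 0, 0], [0, 0, 0], 0]]}}

```text
clock: 20.65
eef_pos: [0.5491, 0.1405, 0.0472]
tcp_rot: [-2.371, -2.06, -0.001]
ft_force: [-4.5, -1.5, 14.7]
width: 0.0108
finger_force: 52.2
```

{"api": "servo_tool", "payload": {"steps": [[[0, 0, -0.0007], [0, 0, 0], 0], [[0, 0, -0.0007], [0, 0, 0], 0], [[0, 0, 0], [0, 0, 0], 0], [[0, 0, 0], [0, 0, 0], 0], [[0, 0, 0], [0, 0, 0], 0], [[0, 0, 0], [0, 0, 0], 0], [[0, 0, 0], [0, 0, 0], 0], [[0, 0, 0], [0, 0, 0], 0], [[0, 0, 0], [0, 0, 0], 0], [[0, 0, 0], [0, 0, 0], 0]]}}

```text
clock: 21.9
eef_pos: [0.5491, 0.1405, 0.0471]
tcp_rot: [-2.371, -2.06, -0.002]
ft_force: [-10.1, -2.2, 28.6]
width: 0.0107
finger_force: 54.1
```

That's a hard stop at 28 N. I'll relax, release, lift and inspect.

{"api": "servo_tool", "payload": {"steps": [[[0, 0, 0.0014], [0, 0, 0], 0], [[0, 0, 0], [0, 0, 0], 0.5], [[0, 0, 0], [0, 0, 0], 0.5], [[0, 0, 0], [0, 0, 0], 0.5], [[0, 0, 0], [0, 0, 0], 0.5], [[0, 0, 0.01], [0, 0, 0], 0.5], [[0, 0, 0.02], [0, 0, 0], 0.5], [[0, 0, 0.03], [0, 0, 0], 0.5], [[0, 0, 0.03], [0, 0, 0], 0.5], [[0, 0, 0.03], [0, 0, 0], 0.5]]}}

```text
clock: 23.15
eef_pos: [0.549, 0.1404, 0.1679]
tcp_rot: [2.371, 2.06, 0.001]
ft_force: [0.6, 0.3, 0.5]
width: 0.0432
finger_force: 0.0
```

```bash
python3 - <<'E'
from h import *
c=cap('wrist','w10.png');s=readout.sense();print(s['clock'],s['eef_pos'],s['width'],s['ft_force'])
im=c['img'];cs=case_rect(c,(120,60,520,330));print('case',cs)
g=im.max(2); 
k=proj(c,[.5495,.1417,.043])[0].astype(int);print(k)
cv2.imwrite('pics/w10c.png',cv2.resize(im[k[1]-75:k[1]+85,k[0]-130:k[0]+130],None,fx=3,fy=3,interpolation=2))
E
```

```text
23.2 [0.55101827 0.14071724 0.17183506] 0.04271847142593595 [ 1.50986809 -0.30254056  1.52812043]
case (array([549.9364624 , 144.66387939]), (83.02754211425781, 194.5721435546875), np.float32(172.03806))
[317 189]
```

View pics/w10c.png

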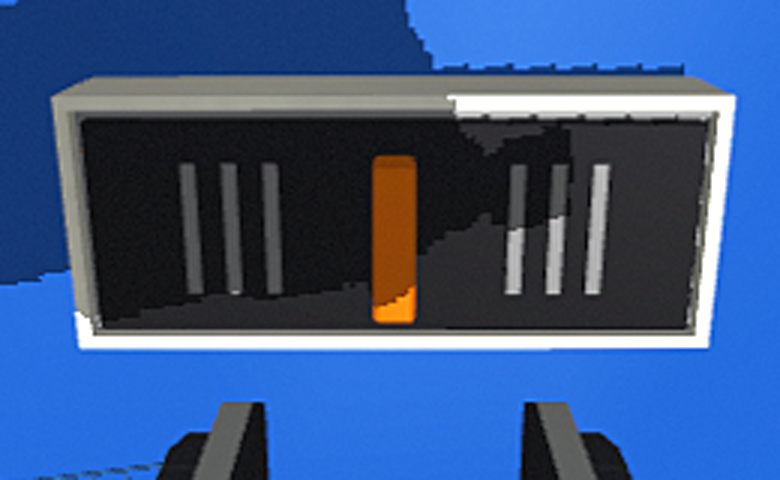

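The cover lies inside the rim on all sides (rim crop corners (55,95) to (735,95)) and looks flush. To be sure all four catches are down, I'll press each end with the shut fingertips and compare the contact heights.

{"api": "servo_tool", "payload": {"steps": [[[0.035, -0.004, 0], [0, 0, 0], 0], [[0.035, -0.0045, -0.01], [0, 0, 0], 0], [[0, 0, -0.03], [0, 0, 0], 0], [[0, 0, -0.03], [0, 0, 0], 0], [[0, 0, -0.03], [0, 0, 0], 0], [[0, 0, -0.015], [0, 0, 0], 0], [[0, 0, -0.004], [0, 0, 0], 0], [[0, 0, -0.003], [0, 0, 0], 0], [[0, 0, -0.002], [0, 0, 0], 0], [[0, 0, -0.0015], [0, 0, 0], 0]]}}

```text
clock: 24.45
eef_pos: [0.6197, 0.1321, 0.0431]
tcp_rot: [2.371, 2.06, 0.003]
ft_force: [-7.2, -1.8, 23.2]
width: -0.0003
finger_force: 11.6
```

The +x end is at 0.0431 under 23 N, against 0.043 expected. Now the other end.

{"api": "servo_tool", "payload": {"steps": [[[0, 0, 0.02], [0, 0, 0], 0], [[0, 0, 0.025], [0, 0, 0], 0], [[-0.046, 0.0065, 0], [0, 0, 0], 0], [[-0.046, 0.0065, 0], [0, 0, 0], 0], [[-0.047, 0.0065, 0], [0, 0, 0], 0], [[0, 0, -0.02], [0, 0, 0], 0], [[0, 0, -0.02], [0, 0, 0], 0], [[0, 0, -0.003], [0, 0, 0], 0], [[0, 0, -0.002], [0, 0, 0], 0], [[0, 0, 0], [0, 0, 0], 0]]}}

```text
clock: 25.7
eef_pos: [0.4796, 0.1515, 0.043]
tcp_rot: [-2.371, -2.059, -0.0]
ft_force: [-8.6, -2.5, 21.4]
width: -0.0001
finger_force: 10.4
```

Both ends are flush at 0.043. I'm retreating clear and settling.

{"api": "servo_tool", "payload": {"steps": [[[0, 0, 0.02], [0, 0, 0], 0], [[0, 0, 0.03], [0, 0, 0], 0], [[0, 0, 0.04], [0, 0, 0], 0], [[0, 0, 0.04], [0, 0, 0], 0], [[0, 0, 0.03], [0, 0, 0], 0], [[0, 0, 0], [0, 0, 0], 0], [[0, 0, 0], [0, 0, 0], 0], [[0, 0, 0], [0, 0, 0], 0], [[0, 0, 0], [0, 0, 0], 0], [[0, 0, 0], [0, 0, 0], 0]]}}

```text
clock: 26.95
eef_pos: [0.4798, 0.1513, 0.2002]
tcp_rot: [-2.371, -2.061, 0.002]
ft_force: [0.9, 0.0, -0.8]
width: -0.0001
finger_force: 0.0
```

```bash
python3 - <<'E'
from h import *
s=readout.sense();print(s['clock'],s['eef_pos'],s['ft_force'])
print(arm.close_job())
E
```

```text
26.95 [0.47978409 0.15133281 0.20020924] [ 0.89367953  0.03052967 -0.79708551]
the job is handed in; nothing more can be done
None
```

I handed the job in at about 27 s with no verdict returned: the strip faced up within a few degrees when last measured, before the cover hid it, and the cover is pressed home with both ends level with the rim.

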